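# Hook the bushing plate under the drill jig's stud and seat it on the dowel

### The arm

A 6-joint arm with a two-finger parallel gripper is mounted at the origin on a cart in front of the work surface, level with it; the furniture and walls round the work are solid. World frame = base frame: x ahead of the robot, y to its left, z up, the work surface at z = 0. Lengths are in m, angles in rad, forces in N, time in s.
With the tool pointing down it reaches from about 0.375 to 0.9 m from the base axis. Payload 3.1 kg.
Tool frame: the origin (TCP) lies between the finger pads; the fingertips stand 19 mm ahead of it and the grasp point (between the pads) is the TCP (manip.nose_length is the distance from the TCP to the fingertips, in m); z points along the fingers, y is the direction in which the jaws open and shut (so a half turn about z gives the same grasp; the last joint's range is limited). The gripper opens to 85 mm and grips with 20 to 120 N. Pads are 22 mm wide; open, the fingers measure 114 mm over their backs; the gripper's body (76 mm by 85 mm) begins 54 mm behind the grasp point. The pads swing forward as they close: fully open they stand 13 mm farther back than shut.
Start: joints at [1.03, 0.527, 1.433, -0, 1.181, -0.178], TCP at [0.222, 0.584, 0.25] pointing down, gripper open.
Joint ranges: [-3.08, 3.08], [-0.75, 2.2], [0.22, 2.44], [-1.43, 4.57], [0, 2.65], [-2.85, 2.85]. Speed limits (rad/s): [2.79, 2.79, 3.14, 3.14, 3.14, 3.14].

### API

Orientations are given as [roll, pitch, yaw] about the fixed x, y, z axes, in that order (R = Rz(yaw) Ry(pitch) Rx(roll)).
In Python, from bench import manip gives the robot as it stands.
- The arm moves only by the tool drive_tool, never from a script. Its argument "moves" is text: rows parted by semicolons, each of 6 numbers parted by spaces: the shift along the tool's x, y, z scaled (see below), then the turn, a rotation vector about the tool's x, y, z scaled (see below). A call has exactly 8 rows; each row shifts and turns the pose as measured when the row begins, along the tool's axes as they then stand; what a row does not reach is not made up. The controller multiplies each number of a shift by 0.02 m and each number of a turn by 5 degrees. A row lasts 1/12 s, in which the tool goes at most 41.7 mm and 7.16 degrees, less where a joint would pass 70% of its speed; a pose out of reach is approached as far as the arm can. A call with a number of a shift or a turn outside -1 to 1 is refused whole. A call with a gripper value outside its range is refused whole. "fingers" is the opening, from 0 (shut) to 1 (fully open), set as the call begins (left out, the last holds). The fingers move at their own pace and stop on an object; "squeeze" is the grip in N (left out, the last holds). Time passes only in rows, so rows that do not move let the fingers close, or fill a call up. It gives the time, the measured TCP pose, the force and the opening at its end, in the units of the state.
- manip.read_state(): the state, without advancing time (a new reading comes with each control period).
- manip.grab_frame(name): name is "scene" or "side" or "wrist"; returns a dict with "image" (420x560x3 uint8, blue, green, red), "range_z" (420x560 float32, m along the optical axis (not along the pixel's ray), 0 where there is no reading), "K" (3x3 intrinsics, pixels), "k1" (the pictures are not rectified: a ray, as slopes to the right and down, at radius r is drawn at 1 + k1 r^2 times it, then the intrinsics apply), "cam_to_world" (4x4, takes a point from camera to world coordinates). Camera axes: x right, y down, z forward; pixel columns grow to the right and rows downward; lengths in m; the calibration is good to about 2 mm. A picture is of the moment at which its call begins.
- manip.close_job(): hands the job in, once; it reports no verdict.
The state is a dict: "time": time; "joint_pos": joint angles; "joint_velocities": joint speeds; "effort": joint torques, N m; "position": TCP position; "ee_rot": TCP orientation; "force": force on the tool from outside, world axes, zero at the start; "torque": the same for the moment, N m; "gripper_width": opening from 0.0 (shut) to 1.0 (fully open).
Only numpy, scipy, OpenCV 4.12 (cv2) and the standard library are available. Lean on these libraries where they do the work, as an engineer would, in place of code of your own. Each camera call takes 0.05 s, during which the arm holds its last target. There are 200 camera calls.

### The job

A clamp strap lies ready in the nest of the drill jig: fit the jig's bushing plate over it. Tip the plate with its round-hole end up, pass its oblong eye over the stud so that the nose tucks under the stud's wide head and meets the shank, lay the plate down past the other end of the head, and draw it back until its hole drops over the locating pin and it lies flat on both seats, its nose still caught under the head; then let go. Stud and pin stand where the last user clamped them, so feel for them; do not force anything (never press the plate on the jig with more than about 3 kg), and leave the strap in its nest and the other things on the bench where they are.

Things in the scene. Friction and masses are not known exactly. Their poses are not given: they have to be found in the camera images.
- plate: the loose bushing plate, bright steel bar 164 x 44 x 6 mm, 0.29 to 0.47 kg, lying flat on the bench, lug up. Origin on its underside; x runs from the nose (eye end, x -88 mm) to the tail (round-hole end, x +76), y across (-22 to +22), z up. Dark drill bushes at x -22 and +30 stand 1.2 mm proud. Fitted, its underside is 28 mm above the bench, all axes parallel to the jig's
- plate_lug (a point): centre of the grip lug, plate frame (4, 0, 21) mm; axes as the plate's. The lug is an upright steel tab near the plate's middle, 26 mm long in x (-9 to +17), 12 mm thick in y (grasp it across this), 30 mm high (z 6 to 36)
- plate_eye (a point): centre of the oblong eye on the plate's underside, plate frame (-60, 0, 0) mm. The eye goes right through: 39 mm long in x (-79.5 to -40.5), 18 mm wide in y (-9 to +9)
- plate_nose (a point): middle of the eye's nose-side edge on the plate's underside, plate frame (-79.5, 0, 0) mm: this edge goes under the head and meets the shank. Beyond it the nose bar is 8.5 mm wide (to x -88). Tipped 22 to 28 degrees, the bar fits in under the head while the rest of the eye is above it; with this edge on the shank, the eye's other edge clears the head by about 2 mm as the plate is laid down
- plate_hole (a point): centre of the round pin hole (11.6 mm across, right through) on the plate's underside, plate frame (60, 0, 0) mm
- jig: the drill jig, fixed: dark steel base 184 x 74 x 12 mm, a bright block at each end. The blocks' flat tops, 28 mm above the bench, are the plate's seats (x -98 to -36 and x +44 to +82 mm, 70 wide); between them is the nest with the strap. Origin on the bench below the strap's nest; x runs from stud to pin and points away from the robot within 18 degrees; z up
- stud_slot (a point): middle of the stud's T-slot, jig frame (-62, 0, 28) mm, at seat height. The stud stands upright, clamped up to 4.5 mm either side of this point along the jig's x (not measured). Shank round, 12 mm across. Flat hammer head 60 mm long in x (round ends), 14 wide in y, 4 thick, its underside 12 mm above the seat; a level plate cannot pass it, the eye being shorter
- pin_slot (a point): middle of the locating pin's slot, jig frame (60, 0, 28) mm, at seat height. The upright pin, 10 mm across, its top bevelled to 8.6 mm, stands 8 mm above the seat, clamped up to 6 mm either side of this point along the jig's x (not measured). The fitted plate's hole is over it. From the nose-on-shank position the plate always has to come back (to -x) to reach it
- strap: the clamp strap, the work piece, 76 x 27 x 14 mm, loose in the jig's nest, its top 26 mm above the bench, 2 mm below the fitted plate; origin at its underside
- sleeve: a taper sleeve, 142 x 42 x 36 mm, lying on the bench; bystander
- mill: a shell end mill, 39 mm across and 46 mm high, standing on the bench; bystander
- half_bit: a half-round bit, 76 x 26 x 20 mm, lying on the bench; bystander
- key: a hexagon key, 37 x 108 x 7 mm, lying on the bench; bystander
There are look-alikes about, which are no part of the job. What is shaped like the strap but purple is not meant.

How it is judged:
On the way:
1. the plate is tipped tail up with the stud through its eye and its nose under the stud's head (x of plate_nose in the frame of jig between -0.082 and -0.055 m and y of plate_nose in the frame of jig between -0.008 and 0.008 m and z of plate_nose in the frame of jig between 0.02 and 0.037 m and angle between plate's own z axis and vertical above 0.12 rad and z of plate_hole in the frame of jig above 0.045 m), for 0.1 s.
At the end, for the whole second after the job is handed in: the plate lies flat on both seats (within 1.5 degrees and 2 mm), at rest, as it can only with its hole over the pin (hole within 8 mm along and 3 mm across of the middle of the pin's slot) and its eye round the stud, nose under the head; the strap is in the nest (within 6 mm of its start) (x of plate_hole in the frame of jig between 0.052 and 0.068 m and y of plate_hole in the frame of jig between -0.003 and 0.003 m and z of plate in the frame of jig between 0.026 and 0.0295 m and angle between plate's own z axis and vertical below 0.025 rad and x of plate_eye in the frame of jig between -0.068 and -0.052 m and y of plate_eye in the frame of jig between -0.008 and 0.008 m and linear speed of plate below 0.01 m/s and distance of strap from where it was at the start of the episode below 0.006 m and angle between strap's own z axis and vertical below 0.05 rad); the robot touches nothing.
It fails at once if the plate is pressed on the jig or its stud with more than 30 N (contact force between plate and jig above 30 N).
It fails at once if the taper sleeve is moved by more than 20 mm (distance of sleeve from where it was at the start of the episode above 0.02 m).
It fails at once if the shell end mill is moved by more than 20 mm (distance of mill from where it was at the start of the episode above 0.02 m).
It fails at once if the half-round bit is moved by more than 20 mm (distance of half_bit from where it was at the start of the episode above 0.02 m).
It fails at once if the hexagon key is moved by more than 20 mm (distance of key from where it was at the start of the episode above 0.02 m).
It also fails if it takes over 64 s, if anything falls off the work surface, if the arm or the gripper's body presses on something with over 40 N, if the wrist force passes 120 N, or if a joint passes its speed limit or range.

## Working session

There is one attempt and no reset: what is moved stays moved. The work goes in short steps, Python scripts to look and compute and a tool call to move; the robot and the scene stay as the last step left them, time stands still between calls to the robot, and variables do not carry over. Pictures are saved under pics/ and viewed, about 8 in all and at most 12, crops included, and the job is handed in when it is done.

Besides the shell and the picture viewer there is one more tool, called after ">>>" as name(argument=value, ...) on one line, values as JSON. drive_tool: Moves the arm, as the interface text tells. Shifts and turns lie within -1 to 1; 1 stands for 0.02 m of shift or 5 degrees of turn. Its arguments: {"type":"object","properties":{"moves":{"type":"string"},"fingers":{"type":"number"},"squeeze":{"type":"number"}},"required":["moves"]}

```bash
ls; mkdir -p pics; python3 - <<'E'
from bench import manip
import cv2,numpy as np
print(manip.read_state())
for n in("scene","side"):
    f=manip.grab_frame(n); cv2.imwrite(f"pics/{n}0.png",f["image"]); np.savez(f"{n}0.npz",**f)
    print(n,f["K"],f["k1"],f["cam_to_world"])
E
```

```text
pics
{'time': 0.0, 'joint_pos': array([ 1.02947102e+00,  5.28500184e-01,  1.43392325e+00,  1.79520783e-05,
        1.18138825e+00, -1.78505578e-01]), 'joint_velocities': array([-0.00037946,  0.00155425, -0.00019571, -0.00154912, -0.00172733,
       -0.00066652]), 'effort': array([-1.39370106e-03, -4.42351627e+01, -1.78023845e+01, -4.34103595e-04,
        8.33984610e-03, -3.56089311e-05]), 'position': array([0.22143345, 0.58372821, 0.24930601]), 'ee_rot': array([-3.13941183e+00, -4.10337465e-04,  2.77876564e+00]), 'force': array([-0.63574921, -0.27192395,  0.22805704]), 'torque': array([-0.04409831, -0.01816472,  0.00353501]), 'gripper_width': 0.9957332719841185}
scene [[457.9083956    0.         273.71244501]
 [  0.         457.9083956  208.89108897]
 [  0.           0.           1.        ]] -0.025961202597864375 [[-0.53311931 -0.43224137  0.72729031 -0.39023675]
 [-0.84584322  0.25376373 -0.46920488  0.67745148]
 [ 0.01824986 -0.86531576 -0.50089478  0.66174186]
 [ 0.          0.          0.          1.        ]]
side [[393.27022307   0.         281.42657923]
 [  0.         393.27022307 206.12425194]
 [  0.           0.           1.        ]] -0.0552532284723841 [[-0.99887671  0.03997161 -0.02544791  0.53123295]
 [ 0.04283656  0.53213632 -0.84557434  1.07854632]
 [-0.02025721 -0.84571462 -0.53325082  0.70226831]
 [ 0.          0.          0.          1.        ]]
```

View pics/scene0.png

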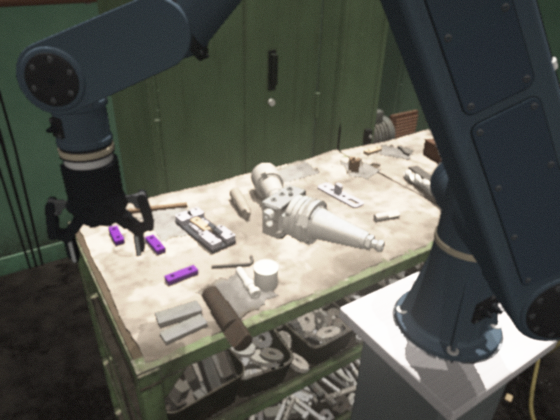

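View pics/side0.png

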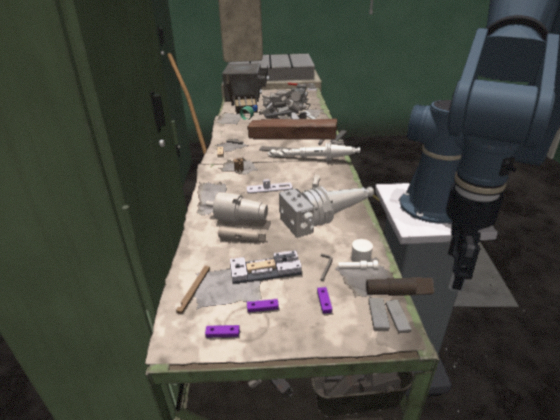

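Scene view: the jig is at about (205,228) and the bright plate with lug at (341,194). In the side view the jig is at (266,266) and the plate at (270,186). Next I'll compute rough positions.

```bash
cat > h.py <<'E'
import numpy as np,cv2
def ray(f,u,v):
    K=f["K"];k=float(f["k1"])
    x=(np.asarray(u,float)-K[0,2])/K[0,0]; y=(np.asarray(v,float)-K[1,2])/K[1,1]
    a,b=x.copy(),y.copy()
    for _ in range(10):
        s=1+k*(a*a+b*b); a,b=x/s,y/s
    return np.stack([a,b,np.ones_like(a)],-1)
def onplane(f,u,v,z):
    T=f["cam_to_world"]; d=ray(f,u,v)@T[:3,:3].T; o=T[:3,3]
    return o+d*((z-o[2])/d[...,2])[...,None]
def cloud(f):
    z=f["range_z"]; v,u=np.mgrid[:z.shape[0],:z.shape[1]]
    T=f["cam_to_world"]; return (ray(f,u,v)*z[...,None])@T[:3,:3].T+T[:3,3]
def topix(f,P):
    T=f["cam_to_world"]; c=(np.atleast_2d(P)-T[:3,3])@T[:3,:3]; a=c[:,:2]/c[:,2:]
    a=a*(1+float(f["k1"])*(a**2).sum(1,keepdims=True)); return a*np.diag(f["K"])[:2]+f["K"][:2,2]
E
python3 - <<'E'
from h import *
for n,pts in(("scene",dict(plate=(341,194),plend1=(320,183),plend2=(362,205),jig1=(180,213),jig2=(232,242))),("side",dict(plate=(270,187),plend1=(247,189),plend2=(292,187),jig1=(234,266),jig2=(298,264),mill=(362,250)))):
    f=np.load(n+"0.npz"); P=cloud(f)
    for k,(u,v) in pts.items(): print(n,k,P[v,u].round(3),onplane(f,u,v,.01).round(3))
f=np.load("side0.npz")
c=[cv2.resize(f["image"][a:a+75,200:320],None,fx=6,fy=6,interpolation=2)[:300] for a in (165,240)]
cv2.imwrite("pics/c0.png",np.vstack(c))
E
```

```text
scene plate [ 0.537 -0.164  0.004] [ 0.529 -0.157  0.01 ]
scene plend1 [ 0.636 -0.159  0.   ] [ 0.62  -0.147  0.01 ]
scene plend2 [ 0.457 -0.179  0.001] [ 0.445 -0.167  0.01 ]
scene jig1 [0.639 0.315 0.028] [0.669 0.304 0.01 ]
scene jig2 [0.469 0.246 0.01 ] [0.468 0.246 0.01 ]
side plate [ 0.534 -0.158  0.006] [ 0.534 -0.151  0.01 ]
side plend1 [ 0.616 -0.148  0.007] [ 0.616 -0.143  0.01 ]
side plend2 [ 0.454 -0.154  0.005] [ 0.455 -0.144  0.01 ]
side jig1 [0.635 0.294 0.03 ] [0.638 0.271 0.01 ]
side jig2 [0.468 0.293 0.026] [0.466 0.274 0.01 ]
side mill [0.298 0.276 0.05 ] [0.283 0.227 0.01 ]
```

View pics/c0.png

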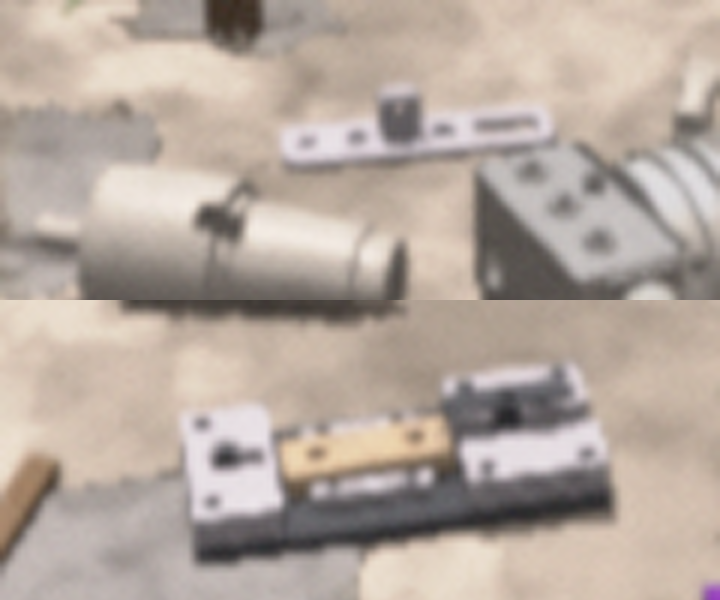

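Side crop: plate tail (round hole) at left, so away from the robot, with the eye towards the robot. On the jig the pin block is far and the stud head near; the tan strap is in the nest. I'll fly over the jig for a wrist view.

>>> drive_tool(moves="-0.5 -0.6 -0.1 0 0 -1;-0.5 -0.6 -0.1 0 0 -1;-0.6 -0.6 -0.1 0 0 -1;-0.7 -0.6 -0.1 0 0 -1;-0.7 -0.7 0 0 0 0;-0.7 -0.7 0 0 0 0;-0.7 -0.7 0 0 0 0;-0.7 -0.7 0 0 0 0", fingers=1)

```text
time: 0.77
position: [0.3096, 0.4681, 0.2533]
ee_rot: [-3.134, -0.008, -3.129]
force: [0.6, -0.5, 0.1]
gripper_width: 1.0
```

>>> drive_tool(moves="-0.7 -0.7 0 0 0 0;-0.7 -0.7 0 0 0 0;-0.7 -0.7 0 0 0 0;-0.7 -0.7 0 0 0 0;-0.7 -0.7 0 0 0 0;-0.7 -0.7 0 0 0 0;-0.7 -0.7 0 0 0 0;-0.7 -0.7 0 0 0 0")

```text
time: 1.43
position: [0.4257, 0.3497, 0.2499]
ee_rot: [-3.129, -0.015, -3.129]
force: [0.3, -0.3, -0.1]
gripper_width: 0.998
```

>>> drive_tool(moves="-0.7 -0.6 0 0 0 0;-0.7 -0.6 0 0 0 0;-0.7 -0.6 0 0 0 0;-0.7 -0.6 0 0 0 0;-0.7 -0.6 0 0 0 0;-0.7 -0.6 0 0 0 0;0 0 0 0 0 0;0 0 0 0 0 0")

```text
time: 2.1
position: [0.5151, 0.2705, 0.2456]
ee_rot: [-3.126, -0.021, -3.134]
force: [-0.6, 0.5, -0.5]
gripper_width: 1.0
```

```bash
python3 - <<'E'
from bench import manip
from h import *
f=manip.grab_frame("wrist"); cv2.imwrite("pics/w1.png",f["image"]); np.savez("w1.npz",**f)
s=manip.read_state(); print(s["position"],s["ee_rot"],s["joint_pos"],f["cam_to_world"].round(3),f["K"],f["k1"])
g=np.load("side0.npz");P=cloud(g)
m=(P[...,0]>.3)&(P[...,0]<.75)&(P[...,1]>-.2)&(P[...,1]<.25)&(g["range_z"]>0)
print("max h",np.percentile(P[m][:,2],[90,99,99.9]), P[m&(P[...,2]>.1)][:,:2].min(0),P[m&(P[...,2]>.1)][:,:2].max(0))
E
```

```text
[0.51517894 0.27058664 0.24565079] [-3.12581124 -0.02066024 -3.13392574] [ 0.29619616  0.48432934  1.53053915 -0.01013047  1.15103932 -1.27818905] [[-0.008  0.953  0.304  0.434]
 [ 1.     0.012 -0.012  0.271]
 [-0.015  0.304 -0.953  0.37 ]
 [ 0.     0.     0.     1.   ]] [[374.36884218   0.         279.58373426]
 [  0.         374.36884218 211.33879266]
 [  0.           0.           1.        ]] -0.09648817782205975
max h [0.09040622 0.11321001 0.11765754] [0.35611215 0.02672023] [0.50700241 0.16782116]
```

View pics/w1.png

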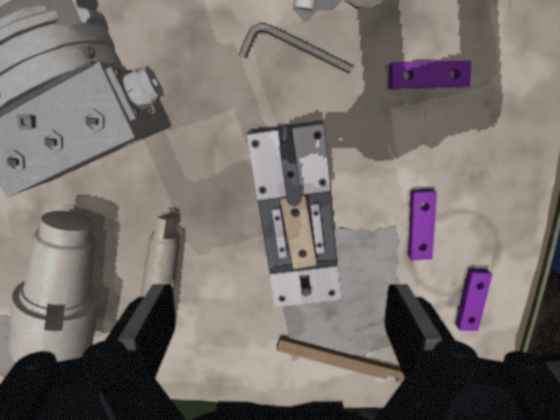

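Wrist view: jig with seat corners about (249,133), (324,122), (277,305), (341,298). The stud head is about (292,175), the pin about (306,283), and the purple decoys lie to the right. Measuring the jig with depth.

```bash
cat > jig.py <<'E'
from h import *
import sys
f=np.load(sys.argv[1]); P=cloud(f); z=P[...,2]
print("bench z",np.median(z[(abs(P[...,0]-.55)<.2)&(f["range_z"]>0)]))
# seat/stud by depth
roi=(abs(P[...,0]-.55)<.15)&(abs(P[...,1]-.28)<.09)
m=roi&(z>.021)&(z<.034)
h,w=m.shape; lab=cv2.connectedComponentsWithStats(m.astype(np.uint8))
v,u=np.nonzero(m)
Q=onplane(f,u,v,.028)[:,:2]
(c,s,a)=r=cv2.minAreaRect((Q*1000).astype(np.float32)); print("depth rect",r)
# seat by brightness
g=cv2.cvtColor(f["image"],cv2.COLOR_BGR2GRAY)
b=cv2.boxPoints(r); d=np.subtract(b[1],b[0]); e=np.subtract(b[2],b[1]); L=d if np.hypot(*d)>np.hypot(*e) else e
if L[0]<0:L=-L
yaw=np.arctan2(L[1],L[0]); ax=L/np.hypot(*L); o=np.array(c)/1000+ax*.008
print("yaw",yaw,"deg",np.degrees(yaw),"origin",o)
X=np.array([[ax[0],-ax[1]],[ax[1],ax[0]]])
hd=roi&(z>.037)&(z<.06); v,u=np.nonzero(hd)
H=(onplane(f,u,v,.044)[:,:2]-o)@X*1000
k=(abs(H[:,1])<14)&(H[:,0]<-20)&(H[:,0]>-105); H=H[k]; print("head n",len(H),"x",np.percentile(H[:,0],[1,5,50,95,99]),"y",np.percentile(H[:,1],[1,5,50,95,99]))
p=roi&(z>.0315)&(z<.045); v,u=np.nonzero(p)
H=(onplane(f,u,v,.036)[:,:2]-o)@X*1000; H=H[(abs(H[:,1])<10)&(H[:,0]>45)&(H[:,0]<78)]; print("pin n",len(H),H.mean(0) if len(H) else "",np.percentile(H[:,0],[5,95]) if len(H) else "")
# rectified top view at seat height, 4 px/mm
gx,gy=np.meshgrid(np.arange(-110,95,.25),np.arange(-45,45,.25))
def rect(zz):
    W=np.stack([gx,gy],-1)/1000@X.T+o; pix=topix(f,np.concatenate([W,np.full(W.shape[:2]+(1,),zz)],-1).reshape(-1,3)).reshape(W.shape).astype(np.float32)
    return cv2.remap(f["image"],pix,None,1)
cv2.imwrite(sys.argv[2],np.vstack([cv2.resize(rect(.028),(800,290)),cv2.resize(rect(.044),(800,290))]))
E
python3 jig.py w1.npz pics/j1.png
```

```text
bench z -0.00029540489451007623
depth rect ((554.0924682617188, 282.8999328613281), (180.24810791015625, 70.26195526123047), 8.478669166564941)
yaw 0.1479806 deg 8.478663 origin [0.56200504 0.28407946]
head n 993 x [-88.2100334  -85.46167702 -60.60577061 -33.9915634  -30.83613288] y [-6.73918968 -6.09881053  0.16829875  6.29343998  6.92069875]
pin n 75 [63.56831964 -0.08393309] [59.34879252 68.00924364]
```

View pics/j1.png

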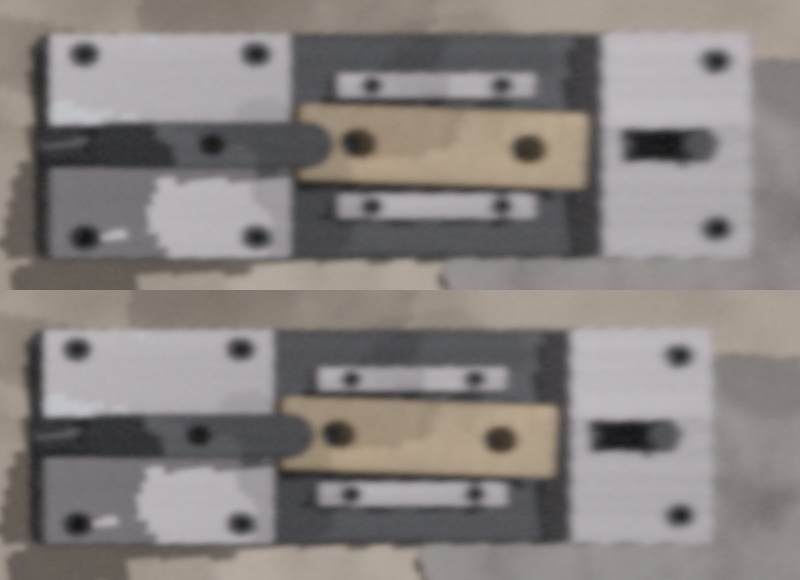

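The rectified view fits well (180.2 x 70.3 mm seats). Jig yaw is 8.48°, origin (0.5620, 0.2841), stud about x −59.7, pin about x +64 (jig frame, mm). Now to the plate.

>>> drive_tool(moves="0 -1 0 0 0 0;0 -1 0 0 0 0;0 -1 0 0 0 0;0 -1 0 0 0 0;0 -1 0 0 0 0;0 -1 0 0 0 0;0 -1 0 0 0 0;0 -1 0 0 0 0")

```text
time: 2.82
position: [0.509, 0.1154, 0.2465]
ee_rot: [-3.13, -0.027, -3.117]
force: [-0.3, -0.3, 0.1]
gripper_width: 0.997
```

>>> drive_tool(moves="0 -1 0 0 0 0;0 -1 0 0 0 0;0 -1 0 0 0 0;0 -1 0 0 0 0;0 -1 0 0 0 0;0 -1 0 0 0 0;0 -1 0 0 0 0;0 -1 0 0 0 0")

```text
time: 3.48
position: [0.5067, -0.0425, 0.2482]
ee_rot: [-3.133, -0.033, -3.106]
force: [0.6, -0.8, -0.6]
gripper_width: 1.001
```

>>> drive_tool(moves="0 -1 0 0 0 0;0 -1 0 0 0 0;0 -1 0 0 0 0;0 -1 0 0 0 0;0 -1 0 0 0 0;0 0 0 0 0 0;0 0 0 0 0 0;0 0 0 0 0 0")

```text
time: 4.15
position: [0.5077, -0.1409, 0.2487]
ee_rot: [-3.137, -0.036, -3.1]
force: [0.4, 0.3, 0.8]
gripper_width: 0.999
```

```bash
python3 - <<'E'
from bench import manip
from h import *
f=manip.grab_frame("wrist"); cv2.imwrite("pics/w2.png",f["image"]); np.savez("w2.npz",**f)
s=manip.read_state(); print(s["position"],s["ee_rot"],s["joint_pos"])
P=cloud(f); z=P[...,2]; roi=(abs(P[...,0]-.534)<.14)&(abs(P[...,1]+.155)<.06)
m=roi&(z>.0035)&(z<.0095); n,l,st,_=cv2.connectedComponentsWithStats(m.astype(np.uint8))
i=1+np.argmax(st[1:,4]); v,u=np.nonzero(l==i); Q=onplane(f,u,v,.006)[:,:2]*1000
print("plate",cv2.minAreaRect(Q.astype(np.float32)),len(Q))
m=roi&(z>.030)&(z<.042); v,u=np.nonzero(m); Q=onplane(f,u,v,.036)[:,:2]*1000
print("lug",cv2.minAreaRect(Q.astype(np.float32)),len(Q))
E
```

```text
[ 0.5075226  -0.14043078  0.24859434] [-3.13742731 -0.0362178  -3.09985193] [-0.47080304  0.41027274  1.65834679 -0.02396839  1.10261383 -2.072282  ]
plate ((537.2410888671875, -160.49278259277344), (164.27330017089844, 44.0211181640625), 6.046745777130127) 5236
lug ((545.50732421875, -159.360595703125), (25.470659255981445, 12.196624755859375), 6.201427936553955) 318
```

View pics/w2.png

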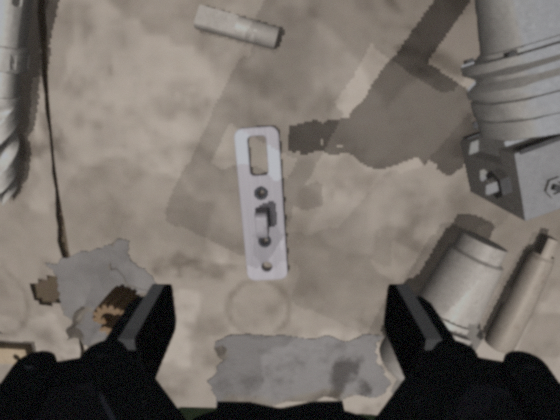

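Wrist view 2: plate centred at (262,205), eye end up (towards robot), hole at (266,266), lug at (263,218). Fit is 164.3 x 44.0 mm, yaw 6.05°. Grip target is (0.547, −0.1594) with TCP z 0.029.

```bash
cat > go.py <<'E'
# usage: go.py x y z yawdeg tiltdeg : tool-frame delta (units) from the measured pose
import sys
from h import *
from scipy.spatial.transform import Rotation as Ro
from bench import manip
s=manip.read_state(); x,y,z,yaw,t=map(float,sys.argv[1:6])
R0=Ro.from_euler("xyz",s["ee_rot"]); R1=Ro.from_euler("zy",[yaw,-t],degrees=True)*Ro.from_matrix(np.diag([-1,1,-1.]))
d=np.array([x,y,z])-s["position"]
print("t",s["time"],"world d mm",(d*1000).round(1),"F",s["force"].round(1))
print("shift units, current axes",(R0.inv().apply(d)/.02).round(2),"target axes",(R1.inv().apply(d)/.02).round(2))
print("turn units",((R0.inv()*R1).as_rotvec(degrees=True)/5).round(2))
E
python3 go.py .547 -.1594 .08 6.05 0
```

```text
t 4.2 world d mm [  39.5  -19.  -168.6] F [-0.8 -0.1  0.3]
shift units, current axes [-2.24 -1.    8.36] target axes [-1.86 -1.15  8.43]
turn units [-0.03 -0.42 -0.73]
```

>>> drive_tool(moves="0 0 0.3 -0.03 -0.42 -0.73;-0.3 -0.2 1 0 0 0;-0.3 -0.2 1 0 0 0;-0.3 -0.2 1 0 0 0;-0.3 -0.2 1 0 0 0;-0.3 -0.2 1 0 0 0;-0.3 -0.15 1 0 0 0;0 0 0 0 0 0")

```text
time: 4.87
position: [0.5483, -0.148, 0.121]
ee_rot: [3.141, 0.006, -3.02]
force: [-0.6, 0.6, 0.3]
gripper_width: 1.002
```

```bash
python3 go.py .547 -.1594 .029 6.05 0
```

```text
t 4.8667 world d mm [ -1.3 -11.4 -92. ] F [-0.6  0.6  0.3]
shift units, current axes [ 0.16 -0.56  4.6 ] target axes [ 0.12 -0.56  4.6 ]
turn units [0.   0.07 0.19]
```

>>> drive_tool(moves="0.05 -0.3 0.3 0 0.07 0.19;0.05 -0.3 0.8 0 0 0;0 0 0.9 0 0 0;0 0 0.9 0 0 0;0 0 0.8 0 0 0;0 0 0.4 0 0 0;0 0 0 0 0 0;0 0 0 0 0 0")

```text
time: 5.53
position: [0.5499, -0.1578, 0.0424]
ee_rot: [-3.138, 0.005, -3.034]
force: [0.5, -0.5, 0.7]
gripper_width: 0.999
```

```bash
python3 go.py .547 -.1594 .029 6.05 0
```

```text
t 5.5333 world d mm [ -2.9  -1.6 -13.4] F [ 0.5 -0.5  0.7]
shift units, current axes [ 0.16 -0.06  0.67] target axes [ 0.15 -0.07  0.67]
turn units [-0.04  0.05  0.02]
```

>>> drive_tool(moves="0.16 -0.07 0.3 -0.04 0.05 0.02;0 0 0.35 0 0 0;0 0 0.05 0 0 0;0 0 0 0 0 0;0 0 0 0 0 0;0 0 0 0 0 0;0 0 0 0 0 0;0 0 0 0 0 0")

```text
time: 6.2
position: [0.549, -0.1608, 0.0315]
ee_rot: [-3.137, 0.006, -3.036]
force: [-0.1, -0.9, 0.2]
gripper_width: 1.001
```

>>> drive_tool(moves="0 0 0 0 0 0;0 0 0 0 0 0;0 0 0 0 0 0;0 0 0 0 0 0;0 0 0 0 0 0;0 0 0 0 0 0;0 0 0 0 0 0;0 0 0 0 0 0", fingers=0, squeeze=100)

```text
time: 6.87
position: [0.5491, -0.1606, 0.0322]
ee_rot: [-3.138, 0.006, -3.036]
force: [0.5, 0.8, -1.7]
gripper_width: 0.118
```

```bash
python3 go.py .547 -.1594 .029 6.05 0
```

```text
t 6.8667 world d mm [-2.1  1.2 -3.2] F [ 0.5  0.8 -1.7]
shift units, current axes [0.1  0.07 0.16] target axes [0.1  0.07 0.16]
turn units [-0.05  0.07 -0.  ]
```

>>> drive_tool(moves="0 0 -0.4 0 0 0;0 0 -0.8 0 0 0;0 0 -1 0 0 0;0 0 -1 0 0 0;0 0 -1 0 0 0;0 0 -1 0 0 0;0 0 -1 0 0 0;0 0 -1 0 0 0")

```text
time: 7.53
position: [0.5418, -0.157, 0.1755]
ee_rot: [3.133, -0.013, -3.036]
force: [0.2, 0.1, -2.9]
gripper_width: 0.12
```

>>> drive_tool(moves="0 0 -1 0 0 -0.5;0 0 -1 0 0 0;0 0.7 -1 0 0 0;0 1 -0.5 0 0 0;0 1 0 0 0 0;0 1 0 0 0 0;0 1 0 0 0 0;0 1 0 0 0 0")

```text
time: 8.2
position: [0.5243, -0.0448, 0.2554]
ee_rot: [3.138, -0.006, -2.997]
force: [-1.0, -0.9, -3.7]
gripper_width: 0.118
```

```bash
cat > jt.py <<'E'
# usage: jt.py nosex nosey nosez tilt (jig mm, deg): delta to put the nose edge there; also where it is now
import sys,json
from h import *
from scipy.spatial.transform import Rotation as Ro
from bench import manip
c=json.load(open("cal.json")); O=np.array(c["o"]+[0]); G=np.array(c["g"])  # jig origin m, TCP in plate frame mm
Rj=Ro.from_euler("z",c["yaw"],degrees=True); D=Ro.from_matrix(np.diag([-1,1,-1.]))
s=manip.read_state(); R0=Ro.from_euler("xyz",s["ee_rot"]); Rp=Rj.inv()*R0*D
tip=np.array([-79.5,0,0]); p0=Rj.inv().apply(s["position"]-O)*1000
now=lambda q:(p0+Rp.apply(np.array(q)-G)).round(1)
e=Rp.as_euler("zyx",degrees=True)
print("t",round(s["time"],2),"w",round(s["gripper_width"],3),"now nose",now(tip),"far eye",now([-40.5,0,0]),"hole",now([60,0,0]),"tilt",-e[1].round(2),"yaw",e[0].round(2),"roll",e[2].round(2))
print("F jig axes",Rj.inv().apply(s["force"]).round(1),"T",Rj.inv().apply(s["torque"]).round(2))
if len(sys.argv)>4:
    x,y,z,t=map(float,sys.argv[1:5]); R1=Ro.from_euler("y",-t,degrees=True)
    p1=np.array([x,y,z])+R1.apply(G-tip); d=(Rj.apply(p1)/1000+O)-s["position"]
    RT=Rj*R1*D
    print("world d mm",(d*1000).round(1),"shift units cur",(R0.inv().apply(d)/.02).round(2),"tgt",(RT.inv().apply(d)/.02).round(2),"turn",((R0.inv()*RT).as_rotvec(degrees=True)/5).round(2))
E
echo '{"o":[0.5620,0.28408],"yaw":8.48,"g":[5.9,0,32.2]}' > cal.json
python3 jt.py -95 0 80 25
```

```text
t 8.2 w 0.118 now nose [-171.4 -319.3  223.8] far eye [-132.4 -319.4  223.5] hole [ -31.9 -319.8  222.9] tilt -0.35 yaw -0.2 roll 0.19
F jig axes [-1.2 -0.7 -3.7] T [-0.01 -0.08 -0.1 ]
world d mm [   6.8  324.2 -110.1] shift units cur [-2.71 15.98  5.54] tgt [-0.15 15.98  6.14] turn [ 0.03 -5.07 -0.05]
```

>>> drive_tool(moves="0 1 0 0 -0.7 0;0 1 0 0 -0.7 0;0 1 0 0 -0.7 0;0 1 0 0 -0.7 0;0 1 0 0 -0.7 0;0 1 0 0 -0.7 0;0 1 0 0 -0.7 0;0 1 0 0 0 0")

```text
time: 8.87
position: [0.4912, 0.1219, 0.2543]
ee_rot: [3.133, 0.428, -3.0]
force: [-0.8, 0.4, -3.7]
gripper_width: 0.114
```

>>> drive_tool(moves="0 1 0 0 0 0;0 1 0 0 0 0;0 1 0 0 0 0;0 1 0 0 0 0;0 1 0 0 0 0;0 1 0 0 0 0;0 0.8 0 0 0 0;0 0 0 0 0 0")

```text
time: 9.53
position: [0.4567, 0.2632, 0.2516]
ee_rot: [3.135, 0.405, -2.996]
force: [-0.8, 0.1, -3.5]
gripper_width: 0.114
```

```bash
python3 jt.py -96 0 70 25
```

```text
t 9.53 w 0.114 now nose [-173.1   -4.7  188.3] far eye [-137.2   -4.8  203.7] hole [-44.8  -5.  243.3] tilt 23.21 yaw -0.01 roll 0.37
F jig axes [-0.8  0.2 -3.5] T [0.03 0.41 0.01]
world d mm [  73.5   16.1 -116.3] shift units cur [-1.16  0.22  6.82] tgt [-0.94  0.25  6.86] turn [ 0.07 -0.36 -0.03]
```

>>> drive_tool(moves="-0.15 0.05 1 0.07 -0.36 -0.03;-0.15 0.05 1 0 0 0;-0.15 0.05 1 0 0 0;-0.15 0.05 1 0 0 0;-0.15 0.05 1 0 0 0;-0.15 0.05 1 0 0 0;0 0 0.8 0 0 0;0 0 0 0 0 0")

```text
time: 10.2
position: [0.5251, 0.2759, 0.1302]
ee_rot: [-3.134, 0.426, -2.989]
force: [-0.1, -0.7, -3.3]
gripper_width: 0.119
```

```bash
python3 jt.py -96 0 70 25;python3 - <<'E'
from bench import manip
from h import *
f=manip.grab_frame("wrist"); np.savez("w3.npz",**f)
g=manip.grab_frame("side"); np.savez("s3.npz",**g)
c=cv2.resize(g["image"][215:290,215:325],(560,382),interpolation=2)
cv2.imwrite("pics/w3.png",np.vstack([f["image"],c])[:,:] if 0 else f["image"]); cv2.imwrite("pics/s3.png",c)
E
```

```text
t 10.2 w 0.119 now nose [-102.1   -3.2   65.6] far eye [-66.6  -3.   81.7] hole [ 24.9  -2.6 123.3] tilt 24.44 yaw 0.1 roll -0.33
F jig axes [-0.2 -0.6 -3.3] T [0.01 0.43 0.01]
world d mm [5.  3.4 5. ] shift units cur [-0.35  0.13 -0.12] tgt [-0.35  0.13 -0.11] turn [-0.06 -0.11  0.05]
```

View pics/w3.png

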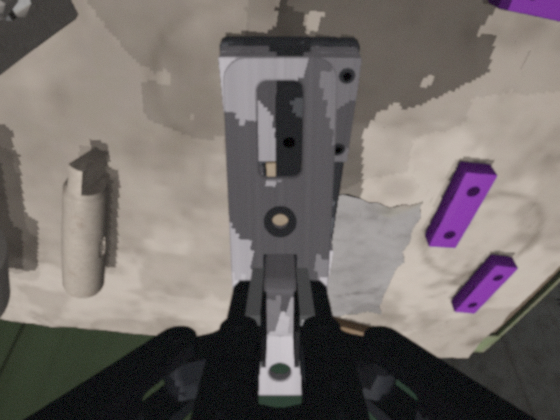

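Wrist view 3: looking down on the tipped plate, nose edge of the eye at row 80, eye cols 257–303. The stud head is visible through it from col 275, so the plate must go a few mm to +y as the numbers say. Calibrating plate-in-tool and head from this image.

```bash
cat > m3.py <<'E'
from h import *
import json,sys
from scipy.spatial.transform import Rotation as Ro
from bench import manip
c=json.load(open("cal.json")); O=np.array(c["o"]+[0]); G=np.array(c["g"])
Rj=Ro.from_euler("z",c["yaw"],degrees=True); s=manip.read_state(); R0=Ro.from_euler("xyz",s["ee_rot"]); D=Ro.from_matrix(np.diag([-1,1,-1.]))
f=np.load(sys.argv[1]); P=cloud(f); ok=f["range_z"]>0
B=(R0*D).inv().apply((P-s["position"]).reshape(-1,3)).reshape(P.shape)*1000+G   # plate frame
m=ok&(abs(B[...,2]-6)<5)&(B[...,0]<-12)&(B[...,0]>-95)&(abs(B[...,1])<27)
q=B[m]; A=np.c_[q[:,:2],np.ones(len(q))]
for _ in range(3):
    k,*_r=np.linalg.lstsq(A,q[:,2],rcond=None); g=abs(q[:,2]-A@k)<1; A,q=A[g],q[g]
print("top plane slopes deg",np.degrees(k[:2]).round(2),"z at x=-50:",(k[0]*-50+k[2]).round(2),"(expect 6)",len(q))
# rays onto the fitted top plane, plate frame
mm=(ok&(abs(B[...,2]-(B[...,0]*k[0]+B[...,1]*k[1]+k[2]))<1.2)&(B[...,0]<-12)&(B[...,0]>-95)&(abs(B[...,1])<27)).astype(np.uint8)
n,l,st,_=cv2.connectedComponentsWithStats(mm); mm=(l==1+np.argmax(st[1:,4])).astype(np.uint8)
cs,h=cv2.findContours(mm,cv2.RETR_CCOMP,cv2.CHAIN_APPROX_NONE)
for cc,hh in zip(cs,h[0]):
    if cv2.contourArea(cc)<300: continue
    b=B[cc[:,0,1],cc[:,0,0]]; x,y=b[:,0],b[:,1]
    print("hole" if hh[3]>=0 else "outer","x",np.percentile(x,[2,98]).round(1),"y at x<-30",np.percentile(y[x<-30],[5,95]).round(1))
J=Rj.inv().apply((P-O).reshape(-1,3)).reshape(P.shape)*1000
hd=ok&(abs(J[...,2]-44)<3)&(abs(J[...,1])<11)&(J[...,0]<-20)&(J[...,0]>-105); v,u=np.nonzero(hd)
H=Rj.inv().apply(onplane(f,u,v,.044)-O)*1000
if len(H): print("head n",len(H),"x",np.percentile(H[:,0],[2,98]).round(1),"y",np.percentile(H[:,1],[2,98]).round(1))
st_=ok&(J[...,2]>20)&(J[...,2]<34)&(abs(J[...,1])<45)&(abs(J[...,0])<110); q=J[st_]; print("seat z",np.median(q[:,2]).round(1),"y max",np.percentile(q[:,1],[1,99]).round(1),"x",np.percentile(q[:,0],[1,99]).round(1))
E
python3 m3.py w3.npz
```

```text
top plane slopes deg [-0.34  0.05] z at x=-50: 4.07 (expect 6) 13514
outer x [-89.  -12.1] y at x<-30 [-23.5  20.3]
hole x [-80.9 -41.4] y at x<-30 [-11.    7.8]
head n 2354 x [-89.  -39.5] y [-6.7  6.4]
seat z 27.3 y max [-34.2  34.8] x [-97.8  46.3]
```

```bash
echo '{"o":[0.5620,0.28408],"yaw":8.48,"g":[7.1,1.6,33.5]}' > cal.json
python3 jt.py -95 0 52 25.3
```

```text
t 10.3 w 0.114 now nose [-102.7   -4.3   65.9] far eye [-67.2  -4.2  82.1] hole [ 24.2  -3.8 124. ] tilt 24.59 yaw 0.12 roll -0.28
F jig axes [-0.1  0.1 -2.4] T [0.03 0.43 0.01]
world d mm [  6.2   4.8 -13.1] shift units cur [-0.04  0.19  0.74] tgt [-0.03  0.19  0.74] turn [-0.05 -0.14  0.05]
```

>>> drive_tool(moves="-0.02 0.12 0.2 -0.05 -0.14 0.05;0 0.07 0.3 0 0 0;0 0 0.2 0 0 0;0 0 0 0 0 0;0 0 0 0 0 0;0 0 0 0 0 0;0 0 0 0 0 0;0 0 0 0 0 0")

```text
time: 10.97
position: [0.5302, 0.2801, 0.125]
ee_rot: [-3.141, 0.446, -2.994]
force: [0.3, -0.4, -3.1]
gripper_width: 0.118
```

```bash
python3 jt.py -95 0 52 25.3
```

```text
t 10.97 w 0.118 now nose [-95.8  -0.9  57.4] far eye [-60.6  -0.9  74.2] hole [ 30.1  -0.9 117.6] tilt 25.55 yaw -0.03 roll -0.04
F jig axes [ 0.2 -0.4 -3.1] T [-0.04  0.39 -0.07]
world d mm [ 0.9  1.  -5.7] shift units cur [0.07 0.04 0.28] tgt [0.07 0.04 0.28] turn [-0.01  0.05 -0.  ]
```

>>> drive_tool(moves="0.1 0.02 0.24 0 0 0;0.1 0.02 0.24 0 0 0;0.1 0.01 0.24 0 0 0;0.1 0 0.24 0 0 0;0.05 0 0.1 0 0 0;0 0 0 0 0 0;0 0 0 0 0 0;0 0 0 0 0 0")

```text
time: 11.63
position: [0.5314, 0.2818, 0.1006]
ee_rot: [3.141, 0.447, -2.994]
force: [-0.3, 0.4, -2.7]
gripper_width: 0.108
```

```bash
python3 jt.py -95 0 33 25.3; python3 - <<'E'
from bench import manip
from h import *
f=manip.grab_frame("wrist"); np.savez("w4.npz",**f); cv2.imwrite("pics/w4.png",f["image"])
E
python3 m3.py w4.npz
```

```text
t 11.63 w 0.108 now nose [-94.2   0.6  32.9] far eye [-59.    0.6  49.8] hole [31.6  0.6 93.3] tilt 25.63 yaw 0.0 roll 0.01
F jig axes [-0.2  0.5 -2.7] T [-0.02  0.46  0.01]
world d mm [-0.4 -0.7 -0.3] shift units cur [ 0.03 -0.03  0.  ] tgt [ 0.03 -0.03  0.  ] turn [ 0.    0.07 -0.  ]
top plane slopes deg [-0.06  0.09] z at x=-50: 7.14 (expect 6) 12627
outer x [-87.1 -12. ] y at x<-30 [-21.5  22.4]Traceback (most recent call last):
  File "m3.py", line 21, in <module>
    print("hole" if hh[3]>=0 else "outer","x",np.percentile(x,[2,98]).round(1),"y at x<-30",np.percentile(y[x<-30],[5,95]).round(1))
                                                                                            ~~~~~~~~~~~~~^^^^^^^^^^^^^^^^^
    return _quantile_unchecked(
        a, q, axis, out, overwrite_input, method, keepdims, weights)
    return _ureduce(a,
                    func=_quantile_ureduce_func,
    ...<5 lines>...
                    overwrite_input=overwrite_input,
                    method=method)
    r = func(a, **kwargs)
    result = _quantile(arr,
                       quantiles=q,
    ...<2 lines>...
                       out=out,
                       weights=wgt)
    slices_having_nans = np.isnan(arr[-1, ...])
                                  ~~~^^^^^^^^^
IndexError: index -1 is out of bounds for axis 0 with size 0
```

View pics/w4.png

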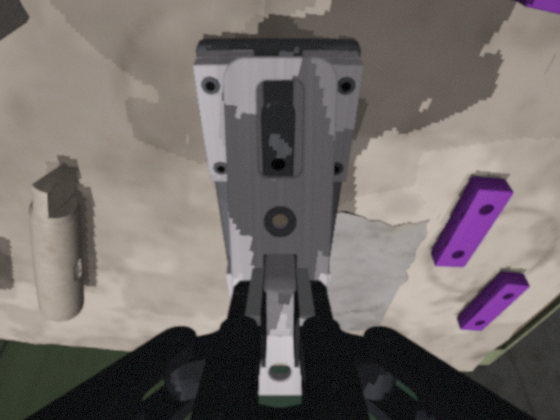

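Wrist view 4: the stud head (cols 263–297) is well centred in the eye (257–303). Its rounded end is below the nose edge (row 80). Checking heights relative to the seat.

```bash
sed -i 's/if cv2.contourArea(cc)<300: continue/if cv2.contourArea(cc)<300 or hh[3]>=0 and B[cc[:,0,1],cc[:,0,0]][:,0].max()>-30: continue/' m3.py; python3 m3.py w4.npz; python3 - <<'E'
from h import *
f=np.load("w4.npz");P=cloud(f)
for u,v in((230,110),(230,70),(280,150),(212,86),(280,115)): print((u,v),(np.median(P[v-3:v+4,u-3:u+4].reshape(-1,3),0)*1000).round(1))
E
```

```text
top plane slopes deg [-0.06  0.09] z at x=-50: 7.14 (expect 6) 12627
outer x [-87.1 -12. ] y at x<-30 [-21.5  22.4]
hole x [-79.4 -39.5] y at x<-30 [-8.9  9.8]
head n 2873 x [-94.  -53.9] y [-10.4  10.4]
seat z 27.4 y max [-34.5  34.8] x [-97.7  51.5]
(230, 110) [479.2 253.3  44.7]
(230, 70) [465.8 251.8  38.5]
(280, 150) [495.8 275.4  43.5]
(212, 86) [478.3 244.   28.3]
(280, 115) [479.7 273.   43.1]
```

>>> drive_tool(moves="0.04 0 0.08 0 0.05 0;0 0 0 0 0 0;0 0 0 0 0 0;0 0 0 0 0 0;0 0 0 0 0 0;0 0 0 0 0 0;0 0 0 0 0 0;0 0 0 0 0 0")

```text
time: 12.35
position: [0.5321, 0.282, 0.1]
ee_rot: [3.141, 0.445, -2.994]
force: [-1.2, -0.3, -2.0]
gripper_width: 0.121
```

```bash
python3 jt.py -90 0.3 31 25.3
```

```text
t 12.35 w 0.121 now nose [-93.6   0.8  32.5] far eye [-58.4   0.8  49.3] hole [32.3  0.8 92.6] tilt 25.5 yaw 0.0 roll 0.04
F jig axes [-1.2 -0.1 -2. ] T [ 0.03  0.38 -0.01]
world d mm [ 3.9  0.1 -1.7] shift units cur [-0.14 -0.02  0.16] tgt [-0.14 -0.02  0.16] turn [ 0.01  0.04 -0.  ]
```

>>> drive_tool(moves="0.02 -0.02 0.1 0 0 0;0.02 0 0.06 0 0 0;0 0 0 0 0 0;-0.09 0 0.043 0 0 0;-0.09 0 0.043 0 0 0;-0.09 0 0.043 0 0 0;0 0 0 0 0 0;0 0 0 0 0 0")

```text
time: 13.02
position: [0.5372, 0.2819, 0.096]
ee_rot: [-3.141, 0.441, -2.994]
force: [-2.2, -0.5, -0.1]
gripper_width: 0.118
```

```bash
python3 jt.py -80 0.3 31 25.3
```

```text
t 13.02 w 0.118 now nose [-88.8  -0.1  28.7] far eye [-53.6  -0.1  45.4] hole [37.3 -0.1 88.3] tilt 25.26 yaw -0.06 roll -0.07
F jig axes [-2.3 -0.2 -0.1] T [ 0.01  0.71 -0.06]
world d mm [8.6 1.7 2.3] shift units cur [-0.45  0.02  0.08] tgt [-0.45  0.02  0.08] turn [-0.01 -0.01 -0.01]
```

>>> drive_tool(moves="-0.03 0 -0.07 0 0 0;0 0 0 0 0 0;-0.1 0 0.03 0 0 0;-0.1 0 0.045 0 0 0;-0.1 0 0.045 0 0 0;0 0 0 0 0 0;0 0 0 0 0 0;0 0 0 0 0 0")

```text
time: 13.68
position: [0.5468, 0.2837, 0.0986]
ee_rot: [3.141, 0.445, -2.994]
force: [0.5, -0.1, -2.2]
gripper_width: 0.12
```

```bash
python3 jt.py -72 0.3 30 25.3
```

```text
t 13.68 w 0.12 now nose [-78.8   0.4  31.1] far eye [-43.6   0.3  47.9] hole [47.1  0.3 91.2] tilt 25.52 yaw -0.02 roll 0.04
F jig axes [ 0.5 -0.2 -2.2] T [-0.01  0.44 -0.07]
world d mm [ 7.   1.1 -1.3] shift units cur [-0.29  0.    0.21] tgt [-0.29  0.    0.21] turn [ 0.01  0.04 -0.01]
```

>>> drive_tool(moves="0 0 0.04 0 0 0;-0.1 0 0.055 0 0 0;-0.1 0 0.05 0 0 0;-0.08 0 0.045 0 0 0;0 0 0 0 0 0;0 0 0 0 0 0;0 0 0 0 0 0;0 0 0 0 0 0")

```text
time: 14.35
position: [0.5539, 0.2847, 0.0972]
ee_rot: [3.141, 0.445, -2.994]
force: [0.1, -0.8, -3.3]
gripper_width: 0.12
```

```bash
python3 jt.py -66 0.3 30 25.3; python3 - <<'E'
from bench import manip
from h import *
f=manip.grab_frame("wrist"); np.savez("w5.npz",**f); cv2.imwrite("pics/w5.png",f["image"])
E
python3 m3.py w5.npz
```

```text
t 14.35 w 0.12 now nose [-71.7   0.3  29.7] far eye [-36.5   0.3  46.5] hole [54.3  0.2 89.7] tilt 25.48 yaw -0.01 roll 0.03
F jig axes [-0.  -0.8 -3.3] T [-0.03  0.37  0.05]
world d mm [5.8 1.  0.1] shift units cur [-0.27  0.    0.12] tgt [-0.27  0.    0.12] turn [ 0.01  0.04 -0.01]
top plane slopes deg [0.91 0.15] z at x=-50: 6.94 (expect 6) 9619
outer x [-87.  -12.2] y at x<-30 [-21.5  22.4]
head n 5008 x [-88.7 -35.2] y [-9.9 10. ]
seat z 27.3 y max [-34.4  34.6] x [-97.7  61.1]
```

View pics/w5.png

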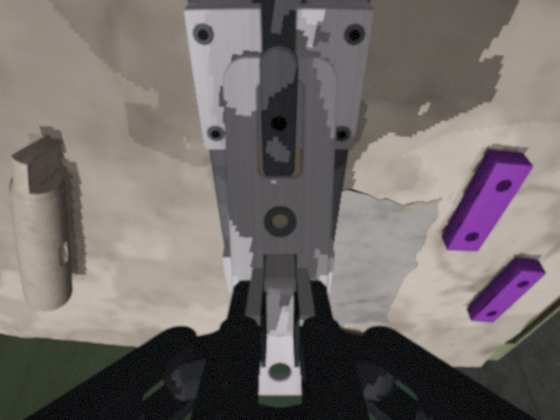

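Wrist view 5: the head's round end at (280,55) now lies over the nose bar, so the nose is under the head; shank dimple at (279,124). Feeling for the shank.

>>> drive_tool(moves="-0.07 0 0.033 0 0 0;-0.07 0 0.033 0 0 0;-0.06 0 0.03 0 0 0;0 0 0 0 0 0;0 0 0 0 0 0;-0.04 0 0.02 0 0 0;0 0 0 0 0 0;0 0 0 0 0 0")

```text
time: 15.07
position: [0.5595, 0.2856, 0.0971]
ee_rot: [3.141, 0.444, -2.994]
force: [0.2, -0.5, -3.1]
gripper_width: 0.12
```

```bash
python3 jt.py -65 0.3 30 25.3
```

```text
t 15.07 w 0.12 now nose [-66.    0.3  29.6] far eye [-30.8   0.3  46.4] hole [60.   0.2 89.6] tilt 25.46 yaw -0.01 roll 0.03
F jig axes [ 0.1 -0.5 -3.1] T [-0.01  0.39 -0.  ]
world d mm [1.2 0.2 0.2] shift units cur [-0.06  0.    0.02] tgt [-0.06  0.    0.02] turn [ 0.01  0.03 -0.  ]
```

>>> drive_tool(moves="-0.04 0 0.02 0 0 0;0 0 0 0 0 0;-0.04 0 0.02 0 0 0;0 0 0 0 0 0;-0.04 0 0.02 0 0 0;0 0 0 0 0 0;0 0 0 0 0 0;0 0 0 0 0 0")

```text
time: 15.73
position: [0.561, 0.2856, 0.0965]
ee_rot: [-3.141, 0.441, -2.994]
force: [0.0, 0.8, -2.3]
gripper_width: 0.116
```

```bash
python3 jt.py -65 0.3 30 25.3
```

```text
t 15.73 w 0.116 now nose [-64.7   0.1  29.2] far eye [-29.5   0.1  45.9] hole [61.4  0.  88.8] tilt 25.29 yaw -0.03 roll -0.02
F jig axes [ 0.2  0.8 -2.3] T [ 0.03  0.52 -0.  ]
world d mm [-0.3  0.2  0.8] shift units cur [-0.    0.01 -0.04] tgt [-0.    0.01 -0.04] turn [-0. -0. -0.]
```

>>> drive_tool(moves="-0.05 0 0.02 0 0 0;0 0 0 0 0 0;-0.05 0 0.02 0 0 0;0 0 0 0 0 0;0 0 0 0 0 0;0 0 0 0 0 0;0 0 0 0 0 0;0 0 0 0 0 0")

```text
time: 16.4
position: [0.5616, 0.2855, 0.0961]
ee_rot: [-3.14, 0.438, -2.994]
force: [-1.9, -0.1, -2.0]
gripper_width: 0.117
```

```bash
python3 jt.py -65 0.3 30 25.3
```

```text
t 16.4 w 0.117 now nose [-64.4  -0.1  29. ] far eye [-29.1  -0.1  45.6] hole [61.9 -0.2 88.2] tilt 25.08 yaw -0.07 roll -0.09
F jig axes [-1.9  0.2 -2. ] T [0.03 0.69 0.1 ]
world d mm [-0.9  0.3  1.2] shift units cur [ 0.01  0.02 -0.07] tgt [ 0.01  0.02 -0.07] turn [-0.02 -0.04 -0.01]
```

Contact with the shank felt (Fx −1.9 N, motion stopped). Stage 1 holds, so now lay the plate down about the nose.

>>> drive_tool(moves="-0.07 0 0.19 0 0.5 0;-0.07 0 0.19 0 0.5 0;-0.07 0 0.19 0 0.5 0;0 0 0 0 0 0;0 0 0 0 0 0;0 0 0 0 0 0;0 0 0 0 0 0;0 0 0 0 0 0")

```text
time: 17.07
position: [0.5691, 0.287, 0.0868]
ee_rot: [-3.141, 0.305, -2.992]
force: [-1.0, 0.6, -2.3]
gripper_width: 0.122
```

```bash
python3 jt.py -64.6 0 29.5 10
```

```text
t 17.07 w 0.122 now nose [-65.1   0.1  28.9] far eye [-27.9   0.1  40.6] hole [68.   0.3 70.7] tilt 17.47 yaw 0.08 roll 0.0
F jig axes [-0.9  0.7 -2.3] T [-0.08  0.48  0.03]
world d mm [ 7.4  0.9 -9.3] shift units cur [-0.21 -0.01  0.55] tgt [-0.28 -0.01  0.52] turn [-0.    1.49  0.02]
```

>>> drive_tool(moves="-0.085 0 0.19 0 0.5 0;-0.08 0 0.18 0 0.5 0;-0.08 0 0.18 0 0.5 0;0 0 0 0 0 0;0 0 0 0 0 0;0 0 0 0 0 0;0 0 0 0 0 0;0 0 0 0 0 0")

```text
time: 17.73
position: [0.5753, 0.2883, 0.0781]
ee_rot: [-3.14, 0.178, -2.989]
force: [-0.9, 0.2, -3.1]
gripper_width: 0.115
```

```bash
python3 jt.py -64.6 0 29.5 6
```

```text
t 17.73 w 0.115 now nose [-65.5   0.1  29.8] far eye [-27.1   0.3  36.7] hole [71.8  0.8 54.5] tilt 10.17 yaw 0.26 roll -0.03
F jig axes [-0.8  0.3 -3.1] T [-0.    0.35  0.02]
world d mm [ 4.2  0.1 -6.2] shift units cur [-0.15 -0.03  0.34] tgt [-0.18 -0.03  0.33] turn [-0.01  0.83  0.05]
```

>>> drive_tool(moves="-0.06 -0.02 0.18 0 0.5 0.03;-0.06 0 0.17 0 0.5 0.02;0.08 0 0 0 0 0;0.08 0 0 0 0 0;0.08 0 0 0 0 0;0.08 0 0 0 0 0;0 0 0 0 0 0;0 0 0 0 0 0")

```text
time: 18.4
position: [0.5755, 0.2884, 0.0737]
ee_rot: [-3.141, 0.107, -2.991]
force: [0.4, -0.2, -3.8]
gripper_width: 0.119
```

```bash
python3 jt.py -74.5 0.3 29 4.5; python3 - <<'E'
from bench import manip
from h import *
f=manip.grab_frame("wrist"); np.savez("w6.npz",**f); cv2.imwrite("pics/w6.png",f["image"])
E
python3 m3.py w6.npz
```

```text
t 18.4 w 0.119 now nose [-68.5   0.5  31.1] far eye [-29.7   0.6  35.3] hole [70.2  0.8 46. ] tilt 6.14 yaw 0.14 roll 0.0
F jig axes [ 0.4 -0.3 -3.8] T [-0.03 -0.18 -0.04]
world d mm [-4.7 -1.1 -4.5] shift units cur [ 0.26 -0.02  0.2 ] tgt [ 0.26 -0.02  0.2 ] turn [0.   0.33 0.03]
top plane slopes deg [-0.27  0.06] z at x=-50: 7.1 (expect 6) 11398
outer x [-86.7 -12.1] y at x<-30 [-21.4  22.2]
head n 7123 x [-86.8 -21.7] y [-9.7  9.7]
seat z 27.3 y max [-34.4  34.6] x [-97.   54.6]
```

View pics/w6.png

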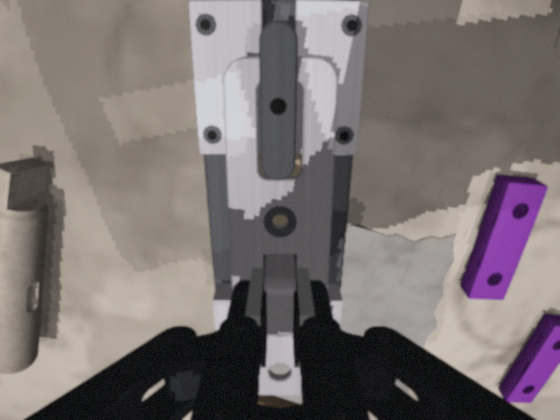

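Wrist view 6: head's far end (278,179) is right at the far eye edge, and the moment changed sign, so the plate is riding too high near the head. I'll back off to the shank, lower 3 mm, then draw back.

>>> drive_tool(moves="-0.1 0 0 0 0 0;0 0 0 0 0 0;0.01 0 0.1 0 0 0;0 0 0.1 0 0.1 0;0 0 0 0 0 0;0 0 0 0 0 0;0 0 0 0 0 0;0 0 0 0 0 0")

```text
time: 19.12
position: [0.5749, 0.2883, 0.0686]
ee_rot: [-3.141, 0.091, -2.991]
force: [0.6, -1.0, -3.5]
gripper_width: 0.119
```

```bash
python3 jt.py -66 0.3 28 5
```

```text
t 19.12 w 0.119 now nose [-69.8   0.4  27.3] far eye [-31.    0.5  30.9] hole [69.1  0.8 40. ] tilt 5.21 yaw 0.14 roll -0.03
F jig axes [ 0.5 -1.1 -3.5] T [0.04 0.13 0.07]
world d mm [4.  0.2 0.4] shift units cur [-0.2  -0.02  0.  ] tgt [-0.2  -0.02 -0.  ] turn [-0.01  0.04  0.03]
```

>>> drive_tool(moves="0.07 -0.01 0 0 0 0.02;0.07 0 0 0 0 0;0 0 0 0 0 0;0 0 0.04 0 0.2 0;0 0 0 0 0 0;0 0 0 0 0 0;0 0 0 0 0 0;0 0 0 0 0 0")

```text
time: 19.78
position: [0.572, 0.2877, 0.0675]
ee_rot: [-3.141, 0.072, -2.993]
force: [0.2, -1.2, -2.9]
gripper_width: 0.115
```

```bash
python3 jt.py -74.5 0.3 27 3
```

```text
t 19.78 w 0.115 now nose [-73.6   0.4  27.9] far eye [-34.7   0.4  30.7] hole [65.6  0.5 37.9] tilt 4.12 yaw 0.03 roll -0.03
F jig axes [ 0.  -1.2 -2.9] T [ 0.07  0.05 -0.  ]
world d mm [-0.2 -0.2 -2.5] shift units cur [ 0.02 -0.01  0.13] tgt [ 0.02 -0.01  0.13] turn [-0.01  0.22  0.01]
```

>>> drive_tool(moves="-0.025 0 0.08 0 0.2 0;0 0 0 0 0 0;-0.025 0 0.08 0 0.2 0;0 0 0 0 0 0;0 0 0 0 0 0;0 0 0 0 0 0;0 0 0 0 0 0;0 0 0 0 0 0")

```text
time: 20.45
position: [0.5729, 0.2875, 0.0636]
ee_rot: [-3.141, 0.032, -2.993]
force: [-0.9, -0.2, -3.0]
gripper_width: 0.117
```

```bash
python3 jt.py -74.5 0.3 26.5 0
```

```text
t 20.45 w 0.117 now nose [-74.2   0.1  27.4] far eye [-35.3   0.1  28.6] hole [65.2  0.1 31.8] tilt 1.81 yaw 0.03 roll -0.06
F jig axes [-0.9 -0.  -3. ] T [-0.05  0.09  0.  ]
world d mm [ 0.8  0.3 -3.6] shift units cur [-0.04  0.01  0.18] tgt [-0.04  0.01  0.18] turn [-0.01  0.36  0.01]
```

>>> drive_tool(moves="-0.02 0 0.06 0 0.15 0;0 0 0 0 0 0;-0.02 0 0.06 0 0.15 0;0 0 0 0 0 0;0 0 0 0 0 0;0 0 0 0 0 0;0 0 0 0 0 0;0 0 0 0 0 0")

```text
time: 21.12
position: [0.5737, 0.2876, 0.061]
ee_rot: [-3.141, 0.002, -2.993]
force: [-0.6, -0.1, -2.5]
gripper_width: 0.117
```

```bash
python3 jt.py -74.5 0.3 26.5 0
```

```text
t 21.12 w 0.117 now nose [-74.4   0.1  27.3] far eye [-35.4   0.1  27.4] hole [65.1  0.2 27.6] tilt 0.14 yaw 0.03 roll -0.06
F jig axes [-0.6 -0.  -2.5] T [-0.02  0.   -0.03]
world d mm [ 0.   0.1 -1. ] shift units cur [-0.    0.    0.05] tgt [-0.    0.    0.05] turn [-0.01  0.03  0.01]
```

The hole is over the pin with no resistance. Lower to seat contact.

>>> drive_tool(moves="0 0 0.05 0 0.02 0;0 0 0 0 0 0;0 0 0.05 0 0 0;0 0 0 0 0 0;0 0 0 0 0 0;0 0 0 0 0 0;0 0 0 0 0 0;0 0 0 0 0 0")

```text
time: 21.78
position: [0.5737, 0.2877, 0.0604]
ee_rot: [-3.14, 0.002, -2.993]
force: [-0.1, -0.1, -0.8]
gripper_width: 0.118
```

```bash
python3 jt.py -74.5 0.3 26.5 0
```

```text
t 21.78 w 0.118 now nose [-74.5   0.1  26.7] far eye [-35.5   0.2  26.8] hole [65.   0.2 27. ] tilt 0.09 yaw 0.04 roll -0.06
F jig axes [-0.2 -0.  -0.8] T [-0.06  0.08 -0.03]
world d mm [ 0.   0.1 -0.4] shift units cur [-0.    0.    0.02] tgt [-0.    0.    0.02] turn [-0.01  0.02  0.01]
```

>>> drive_tool(moves="0 0 0.06 0 0 0;0 0 0.03 0 0 0;0 0 0 0 0 0;0 0 0 0 0 0;0 0 0 0 0 0;0 0 0 0 0 0;0 0 0 0 0 0;0 0 0 0 0 0")

```text
time: 22.45
position: [0.5737, 0.2877, 0.0603]
ee_rot: [-3.14, 0.002, -2.993]
force: [-1.1, -0.1, 0.0]
gripper_width: 0.117
```

>>> drive_tool(moves="0 0 0 0 0 0;0 0 0 0 0 0;0 0 0 0 0 0;0 0 0 0 0 0;0 0 0 0 0 0;0 0 0 0 0 0;0 0 -0.3 0 0 0;0 0 -0.5 0 0 0", fingers=0.5)

```text
time: 23.12
position: [0.575, 0.2882, 0.0755]
ee_rot: [-3.141, 0.004, -2.993]
force: [-0.5, 0.5, -0.1]
gripper_width: 0.501
```

>>> drive_tool(moves="0 0 -0.8 0 0 0;0 0 -1 0 0 0;0 0 -1 0 0 0;0 0 -1 0 0 0;0.3 0 -1 0 0 0;0.3 0 -1 0 0 0;0.3 0 -1 0 0 0;0 0 0 0 0 0")

```text
time: 23.78
position: [0.557, 0.2857, 0.2257]
ee_rot: [3.141, 0.01, -2.993]
force: [0.0, 0.0, 1.0]
gripper_width: 0.503
```

```bash
python3 - <<'E'
from bench import manip
from h import *
import json
from scipy.spatial.transform import Rotation as Ro
f=manip.grab_frame("wrist"); np.savez("w7.npz",**f); cv2.imwrite("pics/w7.png",f["image"])
c=json.load(open("cal.json")); Rj=Ro.from_euler("z",c["yaw"],degrees=True)
J=Rj.inv().apply((cloud(f)-np.r_[c["o"],0]).reshape(-1,3)).reshape(420,560,3)*1000
m=(abs(J[...,2]-34)<3)&(abs(J[...,1])<30)&(abs(J[...,0])<110)&(f["range_z"]>0)
n,l,st,_=cv2.connectedComponentsWithStats(m.astype(np.uint8)); q=J[l==1+np.argmax(st[1:,4])]
A=np.c_[q[:,:2],np.ones(len(q))]; k=np.linalg.lstsq(A,q[:,2],rcond=None)[0]
print("plate top: slopes deg",np.degrees(k[:2]).round(2),"z0",k[2].round(2),cv2.minAreaRect(q[:,:2].astype(np.float32)))
s=(abs(J[...,2]-28)<2)&(abs(J[...,1])>25)&(abs(J[...,1])<34)&(abs(J[...,0])<100); print("seat z",np.median(J[...,2][s]))
E
```

```text
plate top: slopes deg [0.12 0.02] z0 33.48 ((0.33780670166015625, 0.5143375396728516), (163.4962615966797, 44.24858093261719), 0.040101923048496246)
seat z 27.51602318081933
```

View pics/w7.png

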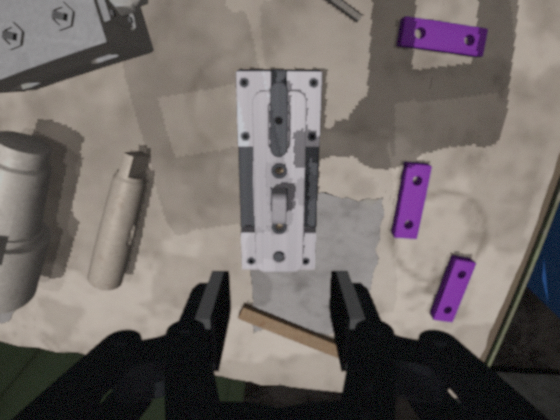

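Wrist view 7: the plate lies on the seats, head over the nose (280,110), pin end at (279,257). Its top is 6.0 mm above the seats, slopes ≤0.12°, and the gripper is clear.

```bash
python3 -c "
from bench import manip; print(manip.close_job())"
```

```text
the job is handed in; nothing more can be done
None
```

The bushing plate is fitted on the jig and the job is handed in. The robot gives no verdict, so what follows is from my own checks.

**What I did:** I gripped the lug, tipped the plate about 25° tail up, and passed the eye over the stud head. I slid the nose under the head until it met the shank, felt as about 2 N. Then I laid the plate down, drew it back about 9 mm and lowered it over the pin. After letting go I raised the gripper clear. It took about 24 s, and the forces I read stayed within a few newtons.

**Last checks (wrist camera after release):**
- **Flatness and height:** the plate's top is 6.0 mm above the seats, which is its own thickness. It lies within 0.12° of level.
- **Position:** it is about 0.5 mm off centre across the jig and parallel to it, with the head over the nose.
- **Gripper:** about 0.2 m above the bench, touching nothing.

**Disagreements and gaps:**
- **Hole position:** the last picture puts the hole at about x +66 mm in the jig frame. I had estimated the pin at +64, and the arm's own reading gave +65. That is within camera error, and the allowed range is 52 to 68.
- **Two light snags:** the nose brushed the edge of the stud block as it went in. The plate also rode too high near the head on the first pull back, so I lowered it 3 mm and went on.
- **Not measured at the end:** I did not re-measure the strap or the bench items. I saw no contact with them.

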